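# Snap a sharps bin's lid shut round its rim

### The job

Snap the lid of the round sharps bin shut: with closed fingertips, go round its rim clockwise (seen from above), pressing each of the four snap tabs down until it is fully home, beginning with the first tab clockwise from the carrying handle. From the first tab to the last keep the fingertips over the rim and within 3 cm above it. Press only as hard as the tabs need, pick nothing up, and leave the bin where it stands, the vial upright on its lid and everything else on the table undisturbed.

Things in the scene. Friction and masses are not known exactly. Their poses are not given: they have to be found in the camera images.
- bin: Round sharps bin, loose on the table, about 0.9 kg: black tub 178 mm wide, grey lid 192 mm wide with a flat top 115 mm above the table. Origin: centre of underside, z up; x points from the centre to the carrying handle, an upright grey loop on the lid 78 mm from the centre, 66 mm long (along y), 10 mm thick, reaching 39 mm above the lid top. Pushed sideways, the bin slides.
- lid_mid (a point): Centre of the lid's flat top, 115 mm above the bin's underside. Around it is a mouth cap 60 mm wide and 6 mm high on which a vial stands. Lid and tabs are not to be pressed with more than 40 N.
- tab1_top (a point): Centre of the top face of the first snap tab counted clockwise (seen from above) from the handle, 72 degrees clockwise from it, 75 mm from the lid's centre. Tab: grey block 14 mm (radial) by 22 mm (along the rim), standing 5.5 to 7 mm proud of the lid top at the start. The point moves down with the tab.
- tab1 (a joint): How far the first tab is pressed down, m: 0 to 0.0015 at the start, 0.006 fully home against its stop (its top then 1 mm above the lid top). It moves against a steady friction of about 5 N and stays where it is left; it does not spring back.
- tab2_top (a point): Centre of the top face of the second snap tab counted clockwise (seen from above) from the handle, 144 degrees clockwise from it, 75 mm from the lid's centre. Tab: grey block 14 mm (radial) by 22 mm (along the rim), standing 5.5 to 7 mm proud of the lid top at the start. The point moves down with the tab.
- tab2 (a joint): How far the second tab is pressed down, m: 0 to 0.0015 at the start, 0.006 fully home against its stop (its top then 1 mm above the lid top). It moves against a steady friction of about 5 N and stays where it is left; it does not spring back.
- tab3_top (a point): Centre of the top face of the third snap tab counted clockwise (seen from above) from the handle, 216 degrees clockwise from it, 75 mm from the lid's centre. Tab: grey block 14 mm (radial) by 22 mm (along the rim), standing 5.5 to 7 mm proud of the lid top at the start. The point moves down with the tab.
- tab3 (a joint): How far the third tab is pressed down, m: 0 to 0.0015 at the start, 0.006 fully home against its stop (its top then 1 mm above the lid top). It moves against a steady friction of about 5 N and stays where it is left; it does not spring back.
- tab4_top (a point): Centre of the top face of the fourth snap tab counted clockwise (seen from above) from the handle, 288 degrees clockwise from it, 75 mm from the lid's centre. Tab: grey block 14 mm (radial) by 22 mm (along the rim), standing 5.5 to 7 mm proud of the lid top at the start. The point moves down with the tab.
- tab4 (a joint): How far the fourth tab is pressed down, m: 0 to 0.0015 at the start, 0.006 fully home against its stop (its top then 1 mm above the lid top). It moves against a steady friction of about 5 N and stays where it is left; it does not spring back.
- vial_lid: A bystander: small glass injection vial with a metal cap, 22 mm diameter, 38 mm tall, 15 g, standing upright on the mouth cap in the middle of the bin's lid, its top 44 mm above the lid top; origin at the centre of its underside, z up.
- vial_a: A bystander: small glass injection vial with a metal cap, 22 mm diameter, 38 mm tall, 15 g, standing on the table about 130 mm from the bin's axis, beside the bin; origin at the centre of its underside, z up.
- vial_b: A bystander: small glass injection vial with a metal cap, 22 mm diameter, 38 mm tall, 15 g, standing on the table about 130 mm from the bin's axis, beside the bin, on the other side; origin at the centre of its underside, z up.
- amber: A bystander: small amber glass bottle, 42 mm diameter, 70 mm tall, standing on the table about 140 mm from the bin's axis; origin at the centre of its underside.
- disinfectant: A bystander: orange disinfectant bottle with a red cap, 74 mm diameter, 200 mm tall, at the left of the table (+y); origin at the centre of its underside.
- saline: A bystander: white plastic bottle, 60 mm diameter, 160 mm tall, at the left of the table; origin at the centre of its underside.
- carton: A bystander: open carton of wrapped syringes, 110 by 160 mm, about 140 mm tall with its raised flap, at the right of the table (-y); origin at the centre of its underside.
- tray: A bystander: shallow steel tray 140 by 220 mm, 30 mm high, at the left of the table; origin at the centre of its underside.

How it is judged (in metres and radians):
On the way, in this order (a step that is already met when the one before it is completed fails the run):
1. the first tab clockwise from the handle is pressed home (value of joint tab1 above 0.0045 m), for 0.1 s.
2. the second tab clockwise from the handle is pressed home (value of joint tab2 above 0.0045 m), for 0.1 s.
3. the third tab clockwise from the handle is pressed home (value of joint tab3 above 0.0045 m), for 0.1 s.
4. the fourth tab clockwise from the handle is pressed home (value of joint tab4 above 0.0045 m), for 0.1 s.
At the end, for the whole second after the job is handed in: All four tabs pressed at least 4.5 of their 6 mm; the bin at rest, upright on the table within 40 mm of its start; the vial upright on the mouth cap, within 30 mm of the lid centre; every other loose thing upright within 30 mm of its start (value of joint each of tab1, tab2, tab3, tab4 above 0.0045 m and height (world z) of bin below 0.01 m and angle between bin's own z axis and vertical below 0.05 rad and linear speed of bin below 0.02 m/s and distance of bin from where it was at the start of the episode below 0.04 m and angle between each of vial_lid, vial_a, vial_b, amber, disinfectant, saline, carton, tray's own z axis and vertical below 0.3 rad and horizontal distance between vial_lid and lid_mid below 0.03 m and z of vial_lid in the frame of lid_mid between 0.002 and 0.01 m and distance of each of vial_a, vial_b, amber, disinfectant, saline, carton, tray from where it was at the start of the episode below 0.03 m); the robot touches nothing.
It fails at once if between the first and the last tab the fingers leave the rim: TCP more than 68 mm above the lid top (fingertips about 49 mm), or less than 35 mm or more than 125 mm from the lid's axis (value of joint tab1 above 0.0045 m and value of joint tab4 below 0.0045 m and (z of the grasp point in the frame of lid_mid above 0.068 m or horizontal distance between the grasp point and lid_mid below 0.035 m or horizontal distance between the grasp point and lid_mid above 0.125 m)).
It fails at once if the bin is lifted (by 12 mm), tipped (0.15 rad) or pushed away (40 mm) (height (world z) of bin above 0.012 m or angle between bin's own z axis and vertical above 0.15 rad or distance of bin from where it was at the start of the episode above 0.04 m).
It fails at once if the bin is pressed with more than 40 N (contact force between the fingers and bin above 40 N).
It fails at once if the vial on the lid is lifted, tipped (0.3 rad) or knocked off the mouth cap (angle between vial_lid's own z axis and vertical above 0.3 rad or horizontal distance between vial_lid and lid_mid above 0.03 m or z of vial_lid in the frame of lid_mid above 0.018 m or z of vial_lid in the frame of lid_mid below 0 m).
It fails at once if a bystander is moved by more than 30 mm or tipped by more than 0.3 rad (distance of any of vial_a, vial_b, amber, disinfectant, saline, carton, tray from where it was at the start of the episode above 0.03 m or angle between any of vial_a, vial_b, amber, disinfectant, saline, carton, tray's own z axis and vertical above 0.3 rad).
It also fails if it takes over 58 s, if anything falls off the work surface, if the arm or the gripper's body presses on something with over 40 N, if the wrist force passes 120 N, or if a joint passes its speed limit or range.

### The arm

A 6-joint arm with a two-finger parallel gripper is mounted at the origin on the work surface. World frame = base frame: x ahead of the robot, y to its left, z up, the work surface at z = 0. Lengths are in mm, angles in rad, forces in N, time in s.
With the tool pointing down it reaches from about 325 to 900 mm from the base axis. Payload 3.5 kg.
Tool frame: the origin (TCP) lies between the finger pads, 19 mm behind the fingertips; this is the grasp point; z points along the fingers, y is the line along which they close (so a half turn about z gives the same grasp; the last joint's range is limited). The gripper opens to 85 mm and grips with 20 to 120 N. Pads are 22 mm wide; open, the fingers measure 114 mm over their backs; the gripper's body (76 mm by 85 mm) begins 54 mm behind the grasp point. The pads swing forward as they close: fully open they stand 13 mm farther back than shut.
Start: joints at [-1.449, 0.276, -0.026, 1.268, 0, 1.467], TCP at [139.307, -609.274, 250.013] pointing down, gripper open.
Joint ranges: [-3.12, 3.12], [-0.85, 1.88], [-1.08, 1.24], [-1.95, 2.15], [-1.57, 1.53], [-3.14, 3.14]. Speed limits (rad/s): [2.57, 2.57, 3.14, 3.14, 3.14, 3.14].

### API

Orientations are given as a unit quaternion [x, y, z, w].
In Python, from station import telemetry, grab_frame, camera_info, sign_off gives the robot as it stands. The module is installed in compiled form; this text tells all that it offers.
- The arm moves only by the tool arm_command, never from a script. Its argument "commands" is a list of rows, each an object of numbers: "tx", "ty", "tz": the shift along the tool's x, y, z each as a share of 500 mm, from -1 to 1; "spin": the turn about the tool's z as a share of pi rad, from -1 to 1. A call has 1 to 8 rows; each row is the pose to reach, as a shift and turn from the pose commanded when the call began, along the tool's axes at that moment, turning the shorter way round; what a row does not reach only later rows make up. A row lasts 1/8 s, in which the tool goes at most 62.5 mm and 10.7 degrees, less where a joint would pass 70% of its speed; a pose out of reach is approached as far as the arm can. A call with a number of a shift or a turn outside -1 to 1 is refused whole. A call with a gripper value outside its range is refused whole. "claw" is the opening, from -1 (shut) to 1 (fully open), so that 0 is half open, set as the call begins (left out, the last holds). The fingers move at their own pace and stop on an object; "newtons" is the grip in N (left out, the last holds). Time passes only in rows, so rows that repeat a pose let the fingers close. It gives the time, the measured TCP pose, the force, the opening and the grip force at its end, in the units of the state.
- telemetry.sense(): the state, without advancing time (a new reading comes with each control period).
- grab_frame(name): name is "scene" or "side" or "wrist"; returns (picture, depth): 384x512x3 uint8, red, green, blue; 384x512 float32, mm along the optical axis (not along the pixel's ray), 0 where there is no reading.
- camera_info(name): a dict with "intrinsics" (3x3 intrinsics, pixels), "cam_to_world" (4x4, takes a point from camera to world coordinates). Camera axes: x right, y down, z forward; pixel columns grow to the right and rows downward; lengths in mm; the calibration is good to about 2 mm. A picture is of the moment at which its call begins: read the wrist's pose just before it. camera_info takes no time and is no camera call; for the wrist camera it gives the pose at the moment of the call.
- sign_off(): hands the job in; it is judged then, once.
The state is a dict: "t": time; "joints": joint angles; "dq": joint speeds; "tau": joint torques, N m; "tcp_pos": TCP position; "tcp_rot": TCP orientation; "contact_force": force on the tool from outside, world axes, zero at the start; "torque": the same for the moment, N m; "opening": finger opening in mm; "grip_force": force on a finger pad.
Only numpy, scipy, OpenCV 4.12 (cv2) and the standard library are available. Lean on these libraries where they do the work, as an engineer would, in place of code of your own. Each camera call takes 0.05 s, during which the arm holds its last target. There are 200 camera calls.

## Working session

There is one attempt and no reset: what is moved stays moved. The work goes in short steps, Python scripts to look and compute and a tool call to move; the robot and the scene stay as the last step left them, time stands still between calls to the robot, and variables do not carry over. Pictures are saved under pics/ and viewed, at most 10 in all, crops included, and the job is handed in when it is done.

Besides the shell and the picture viewer there is one more tool, called after ">>>" by a JSON object that holds its "api" and its "payload", one argument or row to a line. arm_command: Moves the arm, as the interface text tells. Its arguments: {"type":"object","properties":{"commands":{"type":"array","items":{"type":"object","properties":{"tx":{"type":"number"},"ty":{"type":"number"},"tz":{"type":"number"},"spin":{"type":"number"}}}},"claw":{"type":"number"},"newtons":{"type":"number"}},"required":["commands"]}

```bash
mkdir -p pics
cat > h.py <<'E'
import numpy as np, cv2
from station import telemetry, grab_frame, camera_info, sign_off
def cloud(name):
    s=telemetry.sense(); ci=camera_info(name); im,d=grab_frame(name)
    K=np.array(ci["intrinsics"]);T=np.array(ci["cam_to_world"])
    v,u=np.mgrid[:d.shape[0],:d.shape[1]]
    P=np.stack([(u-K[0,2])/K[0,0]*d,(v-K[1,2])/K[1,1]*d,d],-1)
    W=P@T[:3,:3].T+T[:3,3]; W[d<=0]=np.nan
    return im,d,W,K,T
E
python3 - <<'E'
from h import *
ims=[]
for n in("scene","side"):
    im,d,W,K,T=cloud(n); ims.append(im); print(n,T.round(2).tolist(),K[0,0])
    np.savez(n,im=im,d=d,W=W)
    m=(abs(W[...,2]-115)<4); print(m.sum(), np.nanmedian(W[m],0))
cv2.imwrite("pics/a.png",cv2.cvtColor(cv2.resize(np.vstack(ims),None,fx=.78,fy=.78),cv2.COLOR_RGB2BGR))
print(telemetry.sense())
E
```

```text
scene [[-0.77, 0.36, -0.53, 1128.51], [0.64, 0.41, -0.64, 733.9], [-0.01, -0.84, -0.55, 717.44], [0.0, 0.0, 0.0, 1.0]] 364.00816175462097
2935 [574.04378189  93.65272737 115.4615065 ]
side [[-1.0, -0.0, 0.02, 513.98], [-0.02, 0.66, -0.75, 866.72], [-0.01, -0.75, -0.66, 853.09], [0.0, 0.0, 0.0, 1.0]] 358.8643447264144
2972 [573.09497427  62.71846121 115.19360448]
{'t': 0.1, 'joints': array([-1.44940707e+00,  2.77092943e-01, -2.77426405e-02,  1.26802755e+00,
       -2.05726624e-05,  1.46740114e+00]), 'dq': array([ 0.00128005, -0.00227229,  0.00261045,  0.00113319,  0.00063437,
        0.00075236]), 'tau': array([ 6.49311005e-05, -4.46708786e+01,  2.96128500e+01,  8.50493729e-03,
       -1.18296989e-04, -6.46717240e-07]), 'tcp_pos': array([ 139.21544139, -608.60339767,  248.94965646]), 'tcp_rot': array([ 9.93690108e-01,  1.12155697e-01, -1.95833591e-05, -1.03326969e-03]), 'contact_force': array([-0.6306308 ,  0.84165327, -0.57674406]), 'torque': array([-0.01430427,  0.00502885, -0.01818743]), 'grip_force': 0.0, 'opening': 85.37421024575868}
```

View pics/a.png

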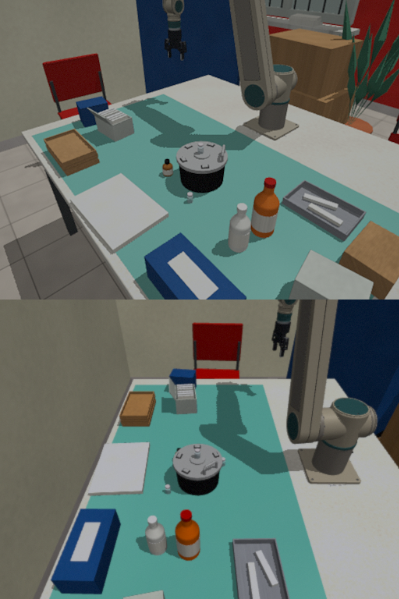

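The scene shows the bin at about (260,199) px, with the handle on the robot side. The side view has it at (253,209). An amber bottle, a vial and other bottles are nearby. Next I measure the lid circle, handle and tabs.

Run:
```python
from h import *
ref={"scene":(199,260),"side":(209,253)}
big=[]
for n in ref:
    f=np.load(n+".npz"); W=f["W"]; im=f["im"]; r,c=ref[n]
    c0=np.nanmedian(W[r-25:r+25,c-25:c+25].reshape(-1,3),0)
    near=np.linalg.norm(W[...,:2]-c0[:2],axis=-1)<140
    m=near&(abs(W[...,2]-115)<5)
    (cx,cy),R=cv2.minEnclosingCircle(W[m][:,:2].astype(np.float32))
    print(n,c0.round(),"lid",round(cx,1),round(cy,1),round(R,1),"z",np.median(W[m][:,2]))
    rho=np.hypot(W[...,0]-cx,W[...,1]-cy)
    h=near&(W[...,2]>125)&(rho>55)&(rho<100)
    p=np.median(W[h],0);print(" handle",h.sum(),p.round(1),"ang",np.degrees(np.arctan2(p[1]-cy,p[0]-cx)),"r",np.hypot(p[0]-cx,p[1]-cy),"zmax",W[h][:,2].max())
    v=near&(W[...,2]>128)&(rho<45); print(" vial",v.sum(),np.median(W[v],0).round(1),W[v][:,2].max())
    t=near&(W[...,2]>118.5)&(W[...,2]<125)&(rho>62)&(rho<86)
    k,l,s,ce=cv2.connectedComponentsWithStats(t.astype(np.uint8))
    for i in range(1,k):
        if s[i,4]>8:
            q=np.median(W[l==i],0); print("  tab?",s[i,4],q.round(1),"ang",round(np.degrees(np.arctan2(q[1]-cy,q[0]-cx))),"rho",round(np.hypot(q[0]-cx,q[1]-cy)))
    # low things near bin
    o=(np.linalg.norm(W[...,:2]-[cx,cy],axis=-1)<190)&(rho>104)&(W[...,2]>15)
    k,l,s,ce=cv2.connectedComponentsWithStats(o.astype(np.uint8))
    for i in range(1,k):
        if s[i,4]>15:
            q=W[l==i]; print("  obj",s[i,4],q.mean(0).round(),"zmax",q[:,2].max().round())
    big.append(cv2.resize(im[r-50:r+50,c-65:c+65],None,fx=5,fy=5,interpolation=cv2.INTER_CUBIC)[:300*2])
cv2.imwrite("pics/b.png",cv2.cvtColor(cv2.resize(np.vstack(big),None,fx=.6,fy=.6),cv2.COLOR_RGB2BGR))
```

```text
scene [552.  90. 115.] lid 553.1 85.4 97.3 z 115.42772924634164
 handle 69 [520.4 160.3 149.6] ang 113.58169939901931 r 81.74294285945473 zmax 155.5326514344415
 vial 85 [557.4  83.5 145.5] 160.8943164638224
  tab? 23 [483.7  61.  121. ] ang -161 rho 74
  tab? 20 [557.1  13.4 120.5] ang -87 rho 72
  tab? 29 [626.6  68.6 121.1] ang -13 rho 75
  tab? 30 [593.9 150.6 121.4] ang 58 rho 77
  obj 215 [642. -17.  43.] zmax 72.0
  obj 74 [671. 158.  30.] zmax 41.0
side [552. 104. 115.] lid 550.4 83.8 97.6 z 115.31938971082627
 handle 100 [506.4 149.7 149.1] ang 123.7630472062116 r 79.17593672493366 zmax 156.0949113088185
 vial 78 [550.6  83.5 146.4] 161.57482079097792
  tab? 23 [556.2   9.  120.9] ang -86 rho 75
  tab? 27 [481.7  59.8 120.9] ang -161 rho 73
  tab? 23 [623.3  66.6 120.9] ang -13 rho 75
  tab? 30 [591.6 149.2 120.9] ang 58 rho 77
  obj 33 [444.   1.  31.] zmax 40.0
  obj 59 [666. 156.  30.] zmax 41.0
```

View pics/b.png

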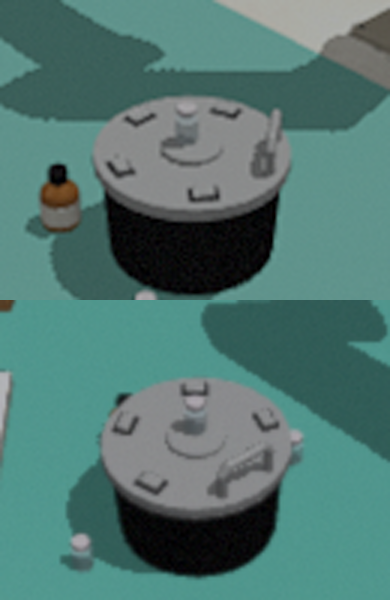

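>>> {"api": "arm_command", "payload": {
  "commands": [
    {"tx": 0.07, "ty": -0.073, "tz": -0.03, "spin": -0.05},
    {"tx": 0.14, "ty": -0.146, "tz": -0.06, "spin": -0.1},
    {"tx": 0.21, "ty": -0.22, "tz": -0.1, "spin": -0.155},
    {"tx": 0.28, "ty": -0.29, "tz": -0.1, "spin": -0.21},
    {"tx": 0.35, "ty": -0.365, "tz": -0.1, "spin": -0.265},
    {"tx": 0.42, "ty": -0.44, "tz": -0.1, "spin": -0.32},
    {"tx": 0.49, "ty": -0.51, "tz": -0.1, "spin": -0.375},
    {"tx": 0.557, "ty": -0.583, "tz": -0.1, "spin": -0.428}
  ],
  "claw": -1,
  "newtons": 30
}}

```text
t: 1.1
tcp_pos: [346.2, -261.4, 299.6]
tcp_rot: [0.706, 0.708, 0.0, -0.0]
contact_force: [0.6, -0.6, 0.6]
opening: -0.2
grip_force: 0.0
```

>>> {"api": "arm_command", "payload": {
  "commands": [
    {"tx": 0.09, "ty": 0.05},
    {"tx": 0.18, "ty": 0.105},
    {"tx": 0.28, "ty": 0.165},
    {"tx": 0.38, "ty": 0.225},
    {"tx": 0.48, "ty": 0.285},
    {"tx": 0.58, "ty": 0.345},
    {"tx": 0.66, "ty": 0.394},
    {"tx": 0.69, "ty": 0.412}
  ]
}}

```text
schema error: expected keys tx, ty, tz, spin
```

Run:
```python
from h import *
im,d,W,K,T=cloud("wrist"); s=telemetry.sense()
print(s["tcp_pos"],s["joints"].round(2),s["contact_force"],T.round(2).tolist())
m=(abs(W[...,2]-115)<5); 
(cx,cy),R=cv2.minEnclosingCircle(W[m][:,:2].astype(np.float32)); print("lid",cx,cy,R,np.median(W[m][:,2]),m.sum())
cx,cy=552,84.5
rho=np.hypot(W[...,0]-cx,W[...,1]-cy)
t=(W[...,2]>118.3)&(W[...,2]<126)&(rho>58)&(rho<92)
k,l,st,ce=cv2.connectedComponentsWithStats(t.astype(np.uint8))
for i in range(1,k):
    if st[i,4]>40:
        (x,y),wh,a=cv2.minAreaRect(W[l==i][:,:2].astype(np.float32)); print("tab",st[i,4],ce[i].round(),round(x,1),round(y,1),np.round(wh,1),"z",np.median(W[l==i][:,2]).round(1),"ang",round(np.degrees(np.arctan2(y-cy,x-cx)),1),"rho",round(np.hypot(x-cx,y-cy),1))
h=(W[...,2]>130)&(rho>60)&(rho<95)
if h.any():
    p=np.median(W[h],0);print("handle",h.sum(),p)
f=np.load("side.npz");D=f["W"];g=(D[...,2]>100)&(D[...,1]>200)&(D[...,1]<450)&(abs(D[...,0]-550)<250);print("tall",np.nanmin(D[g],0))
cv2.imwrite("pics/c.png",cv2.cvtColor(im,cv2.COLOR_RGB2BGR))
```

```text
[ 347.6475257  -256.66237168  299.62481264] [-0.79 -0.09 -0.33  1.34  0.    0.77] [0.04504184 3.20145062 0.11439958] [[1.0, 0.0, 0.0, 345.27], [0.0, -0.95, -0.32, -177.72], [0.0, 0.32, -0.95, 423.13], [0.0, 0.0, 0.0, 1.0]]
lid 0.0 0.0 0.0 nan 0
tall [536.90537203 362.18271675 100.14228411]
  return _methods._mean(a, axis=axis, dtype=dtype,
  ret = ret.dtype.type(ret / rcount)
```

View pics/c.png

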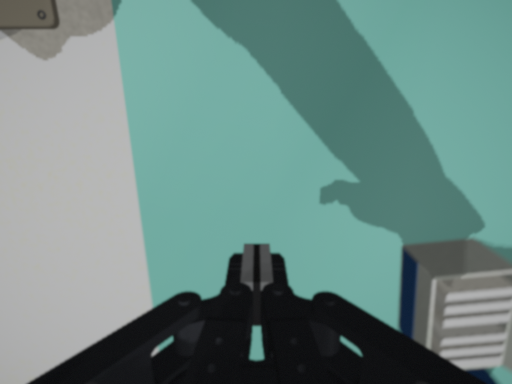

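The wrist view shows only table and the carton. The fingertips are at about (257,245) px and image up is +y. The move was refused because rows need all four keys, so I resend it.

>>> {"api": "arm_command", "payload": {
  "commands": [
    {"tx": 0.08, "ty": 0.058, "tz": 0, "spin": 0},
    {"tx": 0.16, "ty": 0.117, "tz": 0, "spin": 0},
    {"tx": 0.24, "ty": 0.176, "tz": 0, "spin": 0},
    {"tx": 0.32, "ty": 0.234, "tz": 0, "spin": 0},
    {"tx": 0.4, "ty": 0.293, "tz": 0, "spin": 0},
    {"tx": 0.48, "ty": 0.351, "tz": 0, "spin": 0},
    {"tx": 0.54, "ty": 0.395, "tz": 0, "spin": 0},
    {"tx": 0.56, "ty": 0.41, "tz": 0, "spin": 0}
  ]
}}

```text
t: 2.15
tcp_pos: [551.7, 18.2, 299.3]
tcp_rot: [0.707, 0.707, -0.0, -0.0]
contact_force: [-0.9, -0.6, 0.0]
opening: -0.1
grip_force: 0.0
```

```bash
cat > look.py <<'E'
from h import *
grab_frame("wrist")
im,d,W,K,T=cloud("wrist"); s=telemetry.sense()
print(s["t"],s["tcp_pos"],s["joints"].round(2),s["contact_force"])
m=(abs(W[...,2]-115)<3)
(cx,cy),R=cv2.minEnclosingCircle(W[m][:,:2].astype(np.float32)); print("lid",cx,cy,R,np.median(W[m][:,2]),m.sum())
cx,cy=552,84.5
rho=np.hypot(W[...,0]-cx,W[...,1]-cy)
t=(W[...,2]>117.8)&(W[...,2]<126)&(rho>58)&(rho<92)
k,l,st,ce=cv2.connectedComponentsWithStats(t.astype(np.uint8))
for i in range(1,k):
    if st[i,4]>40:
        (x,y),wh,a=cv2.minAreaRect(W[l==i][:,:2].astype(np.float32)); print("tab",st[i,4],ce[i].round(),round(x,1),round(y,1),np.round(wh,1),"z",np.median(W[l==i][:,2]).round(1),"ang",round(np.degrees(np.arctan2(y-cy,x-cx)),1),"rho",round(np.hypot(x-cx,y-cy),1))
h=(W[...,2]>140)&(rho>60)&(rho<95)
if h.any(): print("handle",h.sum(),cv2.minAreaRect(W[h][:,:2].astype(np.float32)))
cv2.imwrite("pics/d.png",cv2.cvtColor(im,cv2.COLOR_RGB2BGR))
E
python3 look.py
```

```text
2.25 [551.24712455  17.19616595 299.41525126] [-0.09  0.12 -0.11  1.34 -0.    1.48] [0.18155611 0.0243601  0.13225632]
lid 550.798828125 85.92330169677734 95.8715591430664 114.39719656897114 25367
tab 415 [301.  39.] 591.7 148.5 [14.  21.9] z 120.1 ang 58.2 rho 75.3
tab 322 [329. 132.] 622.8 66.2 [21.8 14.2] z 120.9 ang -14.5 rho 73.2
tab 310 [185. 139.] 480.7 59.3 [13.9 21.9] z 120.3 ang -160.6 rho 75.6
tab 260 [259. 186.] 554.2 11.1 [21.2 14.1] z 119.8 ang -88.3 rho 73.4
handle 18048 ((526.15771484375, 71.1466064453125), (102.57275390625, 169.16604614257812), 31.658260345458984)
```

View pics/d.png

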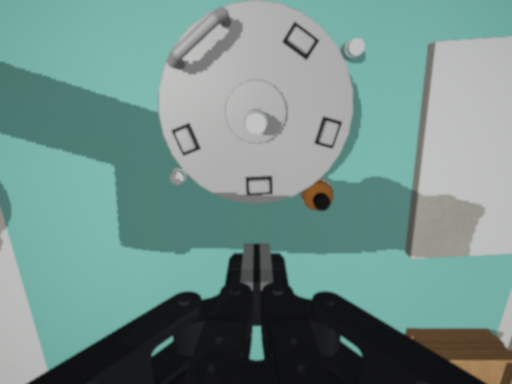

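The wrist view is clear. The four tabs are at about (301,39), (329,132), (259,186) and (185,139) px, the handle is upper left and the vial is on the cap. The tab outlines measure 14×22 mm at radius about 75, as given. Next I go above tab 1 and descend.

>>> {"api": "arm_command", "payload": {
  "commands": [
    {"tx": 0.09, "ty": 0.028, "tz": 0, "spin": 0},
    {"tx": 0.18, "ty": 0.056, "tz": 0, "spin": 0},
    {"tx": 0.263, "ty": 0.081, "tz": 0, "spin": 0},
    {"tx": 0.263, "ty": 0.081, "tz": 0.08, "spin": 0},
    {"tx": 0.263, "ty": 0.081, "tz": 0.16, "spin": 0},
    {"tx": 0.263, "ty": 0.081, "tz": 0.24, "spin": 0},
    {"tx": 0.263, "ty": 0.081, "tz": 0.285, "spin": 0},
    {"tx": 0.263, "ty": 0.081, "tz": 0.3, "spin": 0}
  ]
}}

```text
t: 3.25
tcp_pos: [590.0, 146.4, 148.2]
tcp_rot: [0.708, 0.706, -0.002, -0.001]
contact_force: [0.6, -0.4, 0.3]
opening: -0.0
grip_force: 0.0
```

Run:
```python
from h import *
grab_frame("wrist"); s=telemetry.sense(); print(s["t"],s["tcp_pos"],s["contact_force"])
```

```text
3.3 [590.46366052 146.65013199 148.3747315 ] [ 0.32390151 -0.40551235 -0.25571118]
```

>>> {"api": "arm_command", "payload": {
  "commands": [
    {"tx": 0.0036, "ty": 0.0024, "tz": 0.006, "spin": 0},
    {"tx": 0.0036, "ty": 0.0024, "tz": 0.012, "spin": 0},
    {"tx": 0.0036, "ty": 0.0024, "tz": 0.018, "spin": 0},
    {"tx": 0.0036, "ty": 0.0024, "tz": 0.02, "spin": 0},
    {"tx": 0.0036, "ty": 0.0024, "tz": 0.02, "spin": 0}
  ]
}}

```text
t: 3.92
tcp_pos: [593.0, 150.0, 140.0]
tcp_rot: [0.708, 0.707, -0.0, -0.0]
contact_force: [-0.6, -0.0, 0.7]
opening: -0.1
grip_force: 0.0
```

>>> {"api": "arm_command", "payload": {
  "commands": [
    {"tx": 0, "ty": 0, "tz": 0.002, "spin": 0},
    {"tx": 0, "ty": 0, "tz": 0.004, "spin": 0},
    {"tx": 0, "ty": 0, "tz": 0.004, "spin": 0}
  ]
}}

```text
t: 4.3
tcp_pos: [593.2, 150.0, 138.6]
tcp_rot: [0.708, 0.707, 0.0, 0.0]
contact_force: [-1.5, -0.9, 5.4]
opening: -0.2
grip_force: 2.5
```

>>> {"api": "arm_command", "payload": {
  "commands": [
    {"tx": 0, "ty": 0, "tz": 0.002, "spin": 0},
    {"tx": 0, "ty": 0, "tz": 0.004, "spin": 0},
    {"tx": 0, "ty": 0, "tz": 0.004, "spin": 0}
  ]
}}

```text
t: 4.68
tcp_pos: [593.2, 150.0, 136.1]
tcp_rot: [0.708, 0.707, 0.0, 0.0]
contact_force: [-1.1, -0.3, 5.2]
opening: -0.2
grip_force: 2.4
```

>>> {"api": "arm_command", "payload": {
  "commands": [
    {"tx": 0, "ty": 0, "tz": 0.002, "spin": 0},
    {"tx": 0, "ty": 0, "tz": 0.002, "spin": 0}
  ]
}}

```text
t: 4.92
tcp_pos: [593.2, 150.0, 135.0]
tcp_rot: [0.708, 0.707, 0.0, 0.0]
contact_force: [-1.5, 0.2, 4.7]
opening: 0.2
grip_force: 2.2
```

>>> {"api": "arm_command", "payload": {
  "commands": [
    {"tx": 0, "ty": 0, "tz": 0.002, "spin": 0},
    {"tx": 0, "ty": 0, "tz": 0.002, "spin": 0}
  ]
}}

```text
t: 5.18
tcp_pos: [593.3, 150.0, 134.7]
tcp_rot: [0.708, 0.707, 0.0, 0.0]
contact_force: [-2.4, 0.0, 7.5]
opening: -0.2
grip_force: 3.8
```

>>> {"api": "arm_command", "payload": {
  "commands": [
    {"tx": 0, "ty": 0, "tz": 0.001, "spin": 0},
    {"tx": 0, "ty": 0, "tz": 0.002, "spin": 0},
    {"tx": 0, "ty": 0, "tz": 0.002, "spin": 0}
  ]
}}

```text
t: 5.55
tcp_pos: [593.3, 150.0, 134.7]
tcp_rot: [0.708, 0.707, 0.0, 0.0]
contact_force: [-3.7, -0.5, 11.9]
opening: 0.1
grip_force: 6.1
```

>>> {"api": "arm_command", "payload": {
  "commands": [
    {"tx": 0, "ty": 0, "tz": -0.02, "spin": 0},
    {"tx": 0, "ty": 0, "tz": -0.036, "spin": 0},
    {"tx": -0.038, "ty": 0.034, "tz": -0.036, "spin": 0},
    {"tx": -0.076, "ty": 0.058, "tz": -0.036, "spin": 0},
    {"tx": -0.125, "ty": 0.064, "tz": -0.036, "spin": 0},
    {"tx": -0.168, "ty": 0.059, "tz": -0.036, "spin": 0},
    {"tx": -0.168, "ty": 0.059, "tz": -0.036, "spin": 0},
    {"tx": -0.168, "ty": 0.059, "tz": -0.026, "spin": 0}
  ]
}}

```text
t: 6.55
tcp_pos: [622.7, 65.6, 146.2]
tcp_rot: [0.708, 0.706, 0.0, 0.0]
contact_force: [-0.4, 0.3, -0.0]
opening: -0.1
grip_force: 0.0
```

Run:
```python
from h import *
im,d,W,K,T=cloud("wrist"); s=telemetry.sense(); print(s["t"],s["tcp_pos"],s["contact_force"])
cv2.imwrite("pics/e.png",cv2.cvtColor(im,cv2.COLOR_RGB2BGR))
im,d,W,K,T=cloud("side"); cx,cy=551,85.5
rho=np.hypot(W[...,0]-cx,W[...,1]-cy)
m=(rho<104)&(abs(W[...,2]-115)<5)
print("lid",cv2.minEnclosingCircle(W[m][:,:2].astype(np.float32)))
q=np.hypot(W[...,0]-591.7,W[...,1]-148.5)<6; print("tab1 z",np.median(W[q][:,2]))
```

```text
6.6 [622.00730582  66.02998086 145.09176795] [ 0.40538994 -0.61148777 -0.3643381 ]
lid ((550.9749755859375, 84.3260726928711), 96.94622039794922)
tab1 z 116.3347474661436
```

View pics/e.png

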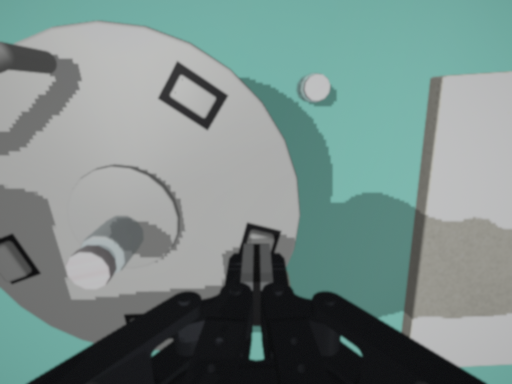

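Tab 1 is home (top at 116.3) and the bin hasn't moved. The fingertips are over tab 2 at (258,245) px.

>>> {"api": "arm_command", "payload": {
  "commands": [
    {"tx": 0, "ty": 0, "tz": 0.005, "spin": 0},
    {"tx": 0, "ty": 0, "tz": 0.008, "spin": 0},
    {"tx": 0, "ty": 0, "tz": 0.011, "spin": 0},
    {"tx": 0, "ty": 0, "tz": 0.014, "spin": 0},
    {"tx": 0, "ty": 0, "tz": 0.017, "spin": 0},
    {"tx": 0, "ty": 0, "tz": 0.02, "spin": 0},
    {"tx": 0, "ty": 0, "tz": 0.022, "spin": 0},
    {"tx": 0, "ty": 0, "tz": 0.022, "spin": 0}
  ]
}}

```text
t: 7.65
tcp_pos: [622.5, 66.2, 135.4]
tcp_rot: [0.708, 0.707, 0.0, -0.0]
contact_force: [-2.8, 0.5, 4.8]
opening: 0.2
grip_force: 2.5
```

>>> {"api": "arm_command", "payload": {
  "commands": [
    {"tx": 0, "ty": 0, "tz": 0.002, "spin": 0},
    {"tx": 0, "ty": 0, "tz": 0.003, "spin": 0},
    {"tx": 0, "ty": 0, "tz": 0.003, "spin": 0}
  ]
}}

```text
t: 8.02
tcp_pos: [622.6, 66.2, 134.7]
tcp_rot: [0.708, 0.707, 0.0, -0.0]
contact_force: [-4.5, 0.7, 9.9]
opening: 0.0
grip_force: 4.6
```

>>> {"api": "arm_command", "payload": {
  "commands": [
    {"tx": 0, "ty": 0, "tz": -0.02, "spin": 0},
    {"tx": 0, "ty": 0, "tz": -0.034, "spin": 0},
    {"tx": -0.044, "ty": -0.014, "tz": -0.034, "spin": 0},
    {"tx": -0.08, "ty": -0.048, "tz": -0.034, "spin": 0},
    {"tx": -0.102, "ty": -0.094, "tz": -0.034, "spin": 0},
    {"tx": -0.11, "ty": -0.137, "tz": -0.034, "spin": 0},
    {"tx": -0.11, "ty": -0.137, "tz": -0.034, "spin": 0},
    {"tx": -0.11, "ty": -0.137, "tz": -0.024, "spin": 0}
  ]
}}

```text
t: 9.02
tcp_pos: [555.0, 10.4, 145.9]
tcp_rot: [0.708, 0.706, 0.001, 0.001]
contact_force: [-0.1, -0.0, 0.0]
opening: 0.1
grip_force: 0.0
```

>>> {"api": "arm_command", "payload": {
  "commands": [
    {"tx": 0, "ty": 0, "tz": 0.005, "spin": 0},
    {"tx": 0, "ty": 0, "tz": 0.008, "spin": 0},
    {"tx": 0, "ty": 0, "tz": 0.011, "spin": 0},
    {"tx": 0, "ty": 0, "tz": 0.014, "spin": 0},
    {"tx": 0, "ty": 0, "tz": 0.017, "spin": 0},
    {"tx": 0, "ty": 0, "tz": 0.02, "spin": 0},
    {"tx": 0, "ty": 0, "tz": 0.021, "spin": 0},
    {"tx": 0, "ty": 0, "tz": 0.021, "spin": 0}
  ]
}}

```text
t: 10.02
tcp_pos: [554.2, 11.1, 135.5]
tcp_rot: [0.708, 0.707, 0.0, 0.0]
contact_force: [-1.5, 1.0, 4.4]
opening: -0.1
grip_force: 2.5
```

>>> {"api": "arm_command", "payload": {
  "commands": [
    {"tx": 0, "ty": 0, "tz": 0.002, "spin": 0},
    {"tx": 0, "ty": 0, "tz": 0.0035, "spin": 0},
    {"tx": 0, "ty": 0, "tz": 0.0035, "spin": 0}
  ]
}}

```text
t: 10.4
tcp_pos: [554.3, 11.1, 134.7]
tcp_rot: [0.708, 0.707, 0.0, 0.0]
contact_force: [-4.4, 1.1, 10.7]
opening: -0.1
grip_force: 5.4
```

>>> {"api": "arm_command", "payload": {
  "commands": [
    {"tx": 0, "ty": 0, "tz": -0.02, "spin": 0},
    {"tx": 0, "ty": 0, "tz": -0.034, "spin": 0},
    {"tx": 0.004, "ty": -0.046, "tz": -0.034, "spin": 0},
    {"tx": 0.024, "ty": -0.09, "tz": -0.034, "spin": 0},
    {"tx": 0.06, "ty": -0.126, "tz": -0.034, "spin": 0},
    {"tx": 0.096, "ty": -0.147, "tz": -0.034, "spin": 0},
    {"tx": 0.096, "ty": -0.147, "tz": -0.034, "spin": 0},
    {"tx": 0.096, "ty": -0.147, "tz": -0.024, "spin": 0}
  ]
}}

```text
t: 11.4
tcp_pos: [481.7, 59.4, 145.7]
tcp_rot: [0.707, 0.707, 0.001, 0.001]
contact_force: [-0.2, -0.5, 0.0]
opening: 0.2
grip_force: 0.0
```

>>> {"api": "arm_command", "payload": {
  "commands": [
    {"tx": 0, "ty": 0, "tz": 0.005, "spin": 0},
    {"tx": 0, "ty": 0, "tz": 0.008, "spin": 0},
    {"tx": 0, "ty": 0, "tz": 0.011, "spin": 0},
    {"tx": 0, "ty": 0, "tz": 0.014, "spin": 0},
    {"tx": 0, "ty": 0, "tz": 0.017, "spin": 0},
    {"tx": 0, "ty": 0, "tz": 0.02, "spin": 0},
    {"tx": 0, "ty": 0, "tz": 0.021, "spin": 0},
    {"tx": 0, "ty": 0, "tz": 0.021, "spin": 0}
  ]
}}

```text
t: 12.4
tcp_pos: [480.7, 58.8, 135.1]
tcp_rot: [0.708, 0.707, -0.0, 0.0]
contact_force: [-1.5, -1.1, 4.9]
opening: -0.1
grip_force: 2.5
```

>>> {"api": "arm_command", "payload": {
  "commands": [
    {"tx": 0, "ty": 0, "tz": 0.002, "spin": 0},
    {"tx": 0, "ty": 0, "tz": 0.0035, "spin": 0},
    {"tx": 0, "ty": 0, "tz": 0.0035, "spin": 0}
  ]
}}

```text
t: 12.78
tcp_pos: [480.8, 58.8, 134.6]
tcp_rot: [0.708, 0.707, -0.0, 0.0]
contact_force: [-4.1, -0.8, 13.3]
opening: -0.0
grip_force: 6.9
```

Tab 4 is home. I lift straight up, back off to view the lid, and check it.

>>> {"api": "arm_command", "payload": {
  "commands": [
    {"tx": 0, "ty": 0, "tz": -0.04, "spin": 0},
    {"tx": 0, "ty": 0, "tz": -0.12, "spin": 0},
    {"tx": 0, "ty": 0, "tz": -0.22, "spin": 0},
    {"tx": 0, "ty": 0, "tz": -0.3, "spin": 0},
    {"tx": -0.04, "ty": 0.07, "tz": -0.335, "spin": 0},
    {"tx": -0.08, "ty": 0.14, "tz": -0.335, "spin": 0},
    {"tx": -0.08, "ty": 0.14, "tz": -0.335, "spin": 0},
    {"tx": -0.08, "ty": 0.14, "tz": -0.335, "spin": 0}
  ]
}}

```text
t: 13.78
tcp_pos: [549.7, 19.2, 299.4]
tcp_rot: [0.708, 0.707, -0.001, -0.001]
contact_force: [0.6, 1.0, 0.2]
opening: -0.2
grip_force: 0.0
```

Run:
```python
from h import *
im,d,W,K,T=cloud("wrist"); s=telemetry.sense(); print(s["t"],s["tcp_pos"],s["contact_force"])
for x,y in((591.7,148.5),(622.8,66.2),(554.2,11.1),(480.7,59.3)):
    q=np.hypot(W[...,0]-x,W[...,1]-y); a=q<5; b=(q>14)&(q<19)
    print((np.median(W[a][:,2])-np.median(W[b][:,2])).round(2))
cv2.imwrite("pics/f.png",cv2.cvtColor(im,cv2.COLOR_RGB2BGR))
```

```text
13.825 [549.426227    19.41854911 299.62820352] [-0.9159493   0.68545562 -0.48969423]
0.93
0.72
26.62
0.97
```

View pics/f.png

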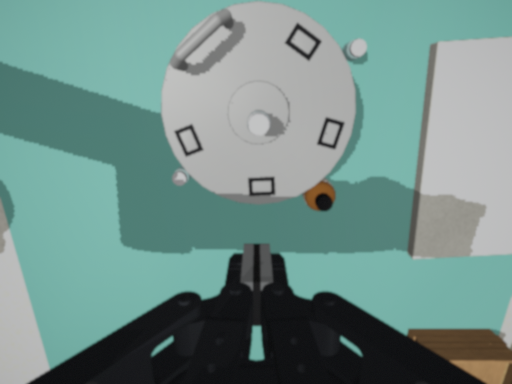

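The tabs at (303,42), (331,133) and (188,140) px measure about 1 mm proud, so they are home. The vial and bystanders are where they were. The tab 3 difference of 26.62 mm looks like a bad reference ring, so I check its absolute height before handing in.

Run:
```python
from h import *
im,d,W,K,T=cloud("wrist")
z=[]
for x,y in((591.7,148.5),(622.8,66.2),(554.2,11.1),(480.7,59.3)):
    q=np.hypot(W[...,0]-x,W[...,1]-y)<5; z.append(np.median(W[q][:,2]))
print(np.round(z,1))
if max(z)<117.3 and min(z)>114: print(sign_off())
```

```text
[115.2 115.6 328.1 115.3]
```

Tab 3's 328 mm reading is the gripper itself, which hangs over the same x,y. I filter to z < 130.

Run:
```python
from h import *
im,d,W,K,T=cloud("wrist")
q=(np.hypot(W[...,0]-554.2,W[...,1]-11.1)<5)&(W[...,2]<130); z=np.median(W[q][:,2]); print(q.sum(),z)
if 114<z<117.3: print(sign_off())
```

```text
71 115.34718156491783
the job is handed in; nothing more can be done
None
```

All four snap tabs were pressed home clockwise from the handle, with at most about 13 N downward; the bin, vial and bystanders looked undisturbed in the last picture, and the job is handed in (the hand-in returned no verdict).

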